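Restart the tripped packing belt

ROBOT

A 6-joint arm with a two-finger parallel gripper is mounted at the origin on the work surface. World frame = base frame: x ahead of the robot, y to its left, z up, the work surface at z = 0. Lengths are in m, angles in rad, forces in N, time in s.
With the tool pointing down it reaches from about 0.425 to 0.95 m from the base axis. Payload 3.5 kg.
Tool frame: the origin (TCP) lies at the very end of the fingers, on their centre line; the grasp point (between the pads) lies 19 mm behind it; z points along the fingers, y is the line along which they close (so a half turn about z gives the same grasp; the last joint's range is limited). The gripper opens to 85 mm and grips with 20 to 120 N. Pads are 22 mm wide; open, the fingers measure 114 mm over their backs; the gripper's body (76 mm by 85 mm) begins 54 mm behind the grasp point. The pads swing forward as they close: fully open they stand 13 mm farther back than shut.
Start: joints at [1.167, 0.286, 1.577, -0, 1.279, -0.15], TCP at [0.169, 0.653, 0.231] pointing down, gripper open.
Joint ranges: [-2.77, 2.77], [-0.9, 2.22], [0.21, 2.48], [-1.53, 4.67], [0.24, 2.81], [-2.84, 2.84]. Speed limits (rad/s): [2.79, 2.79, 3.14, 3.14, 3.14, 3.14].

INTERFACE

Orientations are given as a rotation vector (axis times angle).
In Python, from station import readout, eyes, robot gives the robot as it stands.
- The arm moves only by the tool step_arm, never from a script. Its argument "rows" is a list of rows, each an object of numbers: "x", "y", "z": the shift along the tool's x, y, z in cm; "wx", "wy", "wz": the turn, a rotation vector about the tool's x, y, z in degrees; "gripper": the closure, from 0 (fully open) to 1 (shut). In form: [{"x": .., "y": .., "z": .., "wx": .., "wy": .., "wz": .., "gripper": ..}, ...]. A call has exactly 8 rows; each row shifts and turns the commanded pose from where the row before left it, along the tool's axes as they then stand; what a row does not reach is not made up. A row lasts 1/8 s, in which the tool goes at most 62.5 mm and 10.7 degrees, less where a joint would pass 70% of its speed; a pose out of reach is approached as far as the arm can. A call with a gripper value outside its range is refused whole. The fingers move at their own pace and stop on an object; "grip_force" is the grip in N (left out, the last holds). Time passes only in rows, so rows that do not move let the fingers close, or fill a call up. It gives the time, the measured TCP pose, the force, the opening and the grip force at its end, in the units of the state.
- readout.sense(): the state, without advancing time (a new reading comes with each control period).
- eyes.capture(name): name is "side" or "top" or "wrist"; returns the picture (420x560x3 uint8, red, green, blue); there is no depth.
- eyes.camera_info(name): a dict with "fov_y" (degrees; the focal length in pixels is half the picture's height over the tangent of half this angle, whatever the lens; pixels are square), "cx", "cy" (the principal point, pixels), "world_from_camera" (4x4, takes a point from camera to world coordinates); the wrist camera has in their place "tool_from_camera" (4x4, takes a point from camera to tool coordinates, whose origin is the TCP and whose axes are the flange's). Camera axes: x right, y down, z forward; pixel columns grow to the right and rows downward; lengths in m; the calibration is good to about 2 mm. The wrist camera is an equidistant fisheye: a pixel r from the principal point sees the ray r / f radians off the axis. A picture is of the moment at which its call begins: read the wrist's pose just before it. camera_info takes no time and is no camera call.
- robot.job_done(): hands the job in; it is judged then, once.
The state is a dict: "t": time; "joint_positions": joint angles; "dq": joint speeds; "effort": joint torques, N m; "eef_pos": TCP position; "tcp_rot": TCP orientation; "contact_force": force on the tool from outside, world axes, zero at the start; "moment": the same for the moment, N m; "finger_gap": finger opening in m; "grasp_force": force on a finger pad.
Only numpy, scipy, OpenCV 4.12 (cv2) and the standard library are available. Lean on these libraries where they do the work, as an engineer would, in place of code of your own. Each camera call takes 0.05 s, during which the arm holds its last target. There are 200 camera calls.

TASK

The packing belt has tripped out; restart it from the row of switch boxes on its near side. With the mains still off, push the popped-out breaker button fully home, then press the raised half of the mains rocker all the way down to switch on, and then press the flat round start button fully in and let it come back out. Do not press the mushroom stop button, pick nothing up, and leave the tape, the tray and the loose clip where they are.

Things in the scene. Friction and masses are not known exactly. Their poses are not given: they have to be found in the camera images.
- conveyor: Fixed belt conveyor, 900 mm long along its own y, roughly across the view; own x points away from the robot. Origin on the bench under the middle of a row of four grey boxes, 72 x 72 x 45 mm, lids 95 mm above the bench, at own x = 0, own y = -135, -45, 45, 135 mm, in varying order, all with its yaw. Belt frame: 68 mm beyond the box centres, 93 mm high.
- breaker_top (a point): Centre of the top face of the breaker button: a thin upright black stem, 16 mm in diameter, in a low hexagonal nut 4 mm high in the middle of its box lid. Popped out, the top is 16 mm above the lid (111 mm above the bench); fully home it is 7 mm above the lid. The point moves with the button.
- breaker (a joint): How far the breaker button is pushed in, m: 0 fully popped out (starts between 0 and 0.0015), 0.009 fully home at a hard stop. It needs about 4 N to move, has no return spring and stays where it is left.
- rocker_proud (a point): Point on top of the raised far half of the mains rocker (grey V-faced rectangle in a black frame, 48 mm in x by 40 in y). The hinge line is the box's y axis, 11 mm above the lid. Off: near half level, far half rising away from the robot at 0.35 rad, this point 15 mm beyond the box centre, 16.5 mm above the lid. On: far half level, 11 mm above the lid. Moves with the rocker.
- rocker (a joint): Mains rocker angle, rad: 0 off (starts between 0 and 0.04), 0.35 fully on at a hard stop, far half down. It needs about 4 N on the outer part of the raised half and stays where it is left.
- start_top (a point): Centre of the top face of the start button: a flat round black cap, 30 mm in diameter, in a steel collar 38 mm wide and 4 mm high in the middle of its box lid. Out, the top is 14 mm above the lid (109 mm above the bench). The point moves with the button.
- start (a joint): How far the start button is pushed in, m: 0 out, 0.006 fully in at a hard stop. Its spring takes about 2 N to begin and 6.3 N fully in, and returns it to 0.
- stop_top (a point): Top centre of the stop button: a domed black mushroom head 40 mm in diameter, its top 30 mm above its box lid (125 mm above the bench). Not to be pressed.
- stop (a joint): How far the stop button is pushed in, m: 0 out, 0.006 fully in; spring return.
- clip: Loose red bag clip with a blue tab, 76 x 16 x 11 mm, lying on one end of the switch shelf beside the end box. Origin at the centre of its underside. To be left alone.
- tray: White open tray of clips, 120 x 170 x 35 mm, on the bench between the robot and the switch boxes. Origin at the centre of its underside. To be left alone.
- tape: Roll of brown tape lying flat, 96 mm in diameter, 48 mm high, on the bench between the robot and the switch boxes. Origin at the centre of its underside. To be left alone.

How it is judged:
On the way, in this order (a step that is already met when the one before it is completed fails the run):
1. the breaker button is pushed home with the mains rocker still off (value of joint breaker above 0.0078 m and value of joint rocker below 0.12 rad), for 0.1 s.
2. the mains rocker is switched fully on (value of joint rocker above 0.3 rad and value of joint breaker above 0.0078 m), for 0.1 s.
3. the start button is pressed fully in (all of step 2 and value of joint start above 0.0048 m), for 0.1 s.
At the end, for the whole second after the job is handed in: Breaker home (over 7.8 of 9 mm), rocker on (over 0.30 of 0.35 rad), start pressed after both (over 4.8 of 6 mm) and out again (within 1.2 mm), stop out (within 1 mm); tape, tray and loose clip at rest within 15 mm of where they were (all of step 2 and value of joint start below 0.0012 m and value of joint stop below 0.001 m and distance of each of clip, tray, tape from where it was at the start of the episode below 0.015 m and linear speed of each of clip, tray, tape below 0.02 m/s); the robot touches nothing.
It fails at once if the stop button is pressed (over 2 mm) (value of joint stop above 0.002 m).
It fails at once if the mains is switched on before the breaker button is home (value of joint rocker above 0.2 rad and value of joint breaker below 0.0075 m).
It fails at once if the start button is pressed before the breaker is home and the mains is on (value of joint start above 0.003 m and (value of joint rocker below 0.28 rad or value of joint breaker below 0.0075 m)).
It fails at once if the tape, tray or loose clip is lifted, carried or pushed more than 15 mm (distance of any of clip, tray, tape from where it was at the start of the episode above 0.015 m).
It also fails if it takes over 40 s, if anything falls off the work surface, if the arm or the gripper's body presses on something with over 40 N, if the wrist force passes 120 N, or if a joint passes its speed limit or range.

## Working session

There is one attempt and no reset: what is moved stays moved. The work goes in short steps, Python scripts to look and compute and a tool call to move; the robot and the scene stay as the last step left them, time stands still between calls to the robot, and variables do not carry over. Pictures are saved under pics/ and viewed, at most 10 in all, crops included, and the job is handed in when it is done.

Besides the shell and the picture viewer there is one more tool, called after "Request:" as a command line: name --argument value ..., lists and objects as JSON in quotes. step_arm: Moves the arm, as the interface text tells. Its arguments: {"type":"object","properties":{"rows":{"type":"array","items":{"type":"object","properties":{"x":{"type":"number"},"y":{"type":"number"},"z":{"type":"number"},"wx":{"type":"number"},"wy":{"type":"number"},"wz":{"type":"number"},"gripper":{"type":"number"}}}},"grip_force":{"type":"number"}},"required":["rows"]}

```bash
mkdir -p pics
python3 - <<'E'
from station import readout, eyes, robot
import cv2, numpy as np
s=readout.sense();print({k:np.round(v,3) for k,v in s.items()})
for n in ["top","side"]:
    im=eyes.capture(n);cv2.imwrite(f"pics/{n}0.png",im[:,:,::-1])
    print(n,eyes.camera_info(n))
print(eyes.camera_info("wrist"))
E
```

```text
{'t': np.float64(0.0), 'joint_positions': array([ 1.167,  0.287,  1.578, -0.   ,  1.279, -0.15 ]), 'dq': array([ 0.   , -0.001, -0.001,  0.001,  0.004,  0.   ]), 'effort': array([ 1.0000e-03, -4.0598e+01, -2.9263e+01,  0.0000e+00,  6.0000e-03,
        0.0000e+00]), 'eef_pos': array([0.169, 0.653, 0.23 ]), 'tcp_rot': array([-0.398, -3.116,  0.004]), 'contact_force': array([-0.273,  0.813, -0.049]), 'moment': array([-0.063, -0.005, -0.   ]), 'grasp_force': np.float64(0.0), 'finger_gap': np.float64(0.085)}
top {'fov_y': 46.275553807119024, 'cx': 276.90945067274254, 'cy': 212.68785238400585, 'world_from_camera': array([[-0.00972843, -0.99171905,  0.12805737,  0.33164954],
       [-0.99984572,  0.00777426, -0.01575115,  0.06255384],
       [ 0.01462516, -0.12819084, -0.99164168,  1.2184958 ],
       [ 0.        ,  0.        ,  0.        ,  1.        ]])}
side {'fov_y': 56.17179852491047, 'cx': 277.9738997808105, 'cy': 208.9592174823697, 'world_from_camera': array([[-0.98151185, -0.10459829,  0.16029249,  0.34384244],
       [-0.19123551,  0.50106168, -0.84401787,  0.71883161],
       [ 0.0079664 , -0.85906716, -0.51180089,  0.50703947],
       [ 0.        ,  0.        ,  0.        ,  1.        ]])}
{'fov_y': 65.70646984690485, 'cx': 280.08049040540544, 'cy': 211.04946019898327, 'tool_from_camera': array([[ 3.37564575e-05, -9.63745094e-01, -2.66824648e-01,
         6.81630757e-02],
       [ 9.99999991e-01,  6.68462496e-05, -1.14930491e-04,
         3.41607124e-04],
       [ 1.28599924e-04, -2.66824642e-01,  9.63745088e-01,
        -1.41880939e-01],
       [ 0.00000000e+00,  0.00000000e+00,  0.00000000e+00,
         1.00000000e+00]])}
```

View pics/top0.png

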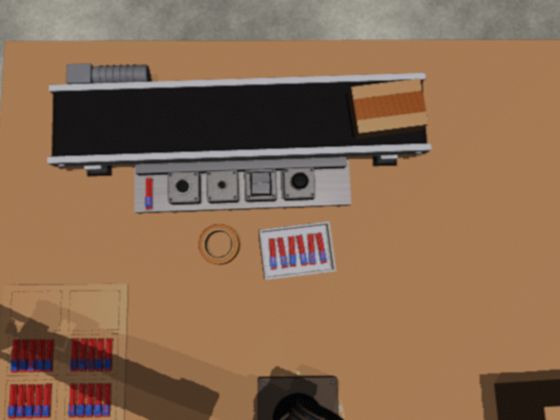

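View pics/side0.png

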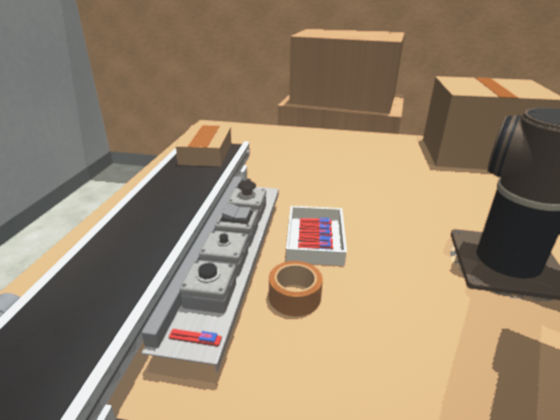

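The top view shows, from left to right: clip (150,193), start with its steel collar (183,186), breaker with its thin stem (222,185), rocker (261,184) and mushroom stop (300,181). The side view shows the same order, with the tall mushroom at (247,187) at the far end. The tape (219,243) and tray (297,250) lie on the robot side.

```bash
cat > h.py <<'E'
import numpy as np, cv2
from scipy.spatial.transform import Rotation as R
from station import readout, eyes, robot
def ray(n,u,v,s=None):
    c=eyes.camera_info(n); f=210/np.tan(np.radians(c["fov_y"]/2))
    a=np.array([u-c["cx"],v-c["cy"]])
    if n=="wrist":
        r=np.hypot(*a); th=r/f; d=np.r_[a/max(r,1e-9)*np.sin(th),np.cos(th)]
        T=np.eye(4);T[:3,:3]=R.from_rotvec(s["tcp_rot"]).as_matrix();T[:3,3]=s["eef_pos"];T=T@c["tool_from_camera"]
    else: d=np.r_[a/f,1]; T=c["world_from_camera"]
    return T[:3,3],T[:3,:3]@d
def on(n,u,v,z,s=None):
    o,d=ray(n,u,v,s); return o+d*(z-o[2])/d[2]
def tool(s,p):
    "shift in tool axes (cm) from TCP to p"
    return R.from_rotvec(s["tcp_rot"]).as_matrix().T@(np.array(p)-s["eef_pos"])*100
E
python3 - <<'E'
from h import *
im=cv2.imread("pics/top0.png");g=cv2.cvtColor(im,6)
P=[]
for nm,(u,v),z in [("start",(183,186),.109),("breaker",(222,185),.111),("rocker",(261,184),.106),("stop",(300,181),.12)]:
    w=g[v-11:v+12,u-11:u+12]; m=(w<(60 if nm!="rocker" else 75)).astype(np.uint8)
    n,l,st,c=cv2.connectedComponentsWithStats(m)
    i=1+np.argmax(st[1:,4]); uc,vc=c[i]+[u-11,v-11]
    p=on("top",uc,vc,z);P.append(p);print(nm,st[i],uc,vc,p.round(4))
P=np.array(P);print(np.linalg.norm(np.diff(P[:,:2],axis=0),axis=1))
d=P[3]-P[0];print("row dir",np.degrees(np.arctan2(d[0],-d[1])))
o=np.linalg.inv(np.r_[0,0,0,0].reshape(2,2)+np.eye(2))
E
```

```text
start [  4   5  12  12 110] 181.97272727272727 185.6727272727273 [0.5389 0.2614 0.109 ]
breaker [ 7  7  7  7 34] 221.38235294117646 184.38235294117646 [0.5409 0.1713 0.111 ]
rocker [  0   0  22  23 125] 260.496 187.392 [0.5342 0.082  0.106 ]
stop [  2   3  17  16 219] 299.21004566210047 180.54337899543378 [ 0.5468 -0.0063  0.12  ]
[0.09016725 0.08949438 0.08926382]
row dir 1.6965517531701324
```

Request:
step_arm --rows '[{"wz":-8,"gripper":1},{"wz":-8.3,"gripper":1},{"x":-3.4,"y":-4.7,"gripper":1},{"x":-3.4,"y":-4.7,"gripper":1},{"x":-3.4,"y":-4.7,"gripper":1},{"x":-3.4,"y":-4.7,"gripper":1},{"x":-3.4,"y":-4.7,"gripper":1},{"x":-3.4,"y":-4.7,"gripper":1}]'

```text
$.rows[0]: bad value
```

Run:
```python
from h import *
s=readout.sense();print(s["eef_pos"],s["tcp_rot"],s["finger_gap"],tool(s,[.541,.1715,.18]))
M=R.from_rotvec(s["tcp_rot"]).as_matrix();print(M.round(3))
```

```text
[0.16919644 0.65283147 0.23003514] [-0.39753296 -3.11572272  0.00329836] 0.08531419022695501 [-48.07674121 -37.24458985   5.06767757]
[[-0.968  0.251 -0.001]
 [ 0.251  0.968 -0.002]
 [ 0.    -0.002 -1.   ]]
```

Request:
step_arm --rows '[{"x":0,"y":0,"z":0,"wx":0,"wy":0,"wz":-8,"gripper":1},{"x":0,"y":0,"z":0,"wx":0,"wy":0,"wz":-8.3,"gripper":1},{"x":-3.4,"y":-4.7,"z":0,"wx":0,"wy":0,"wz":0,"gripper":1},{"x":-3.4,"y":-4.7,"z":0,"wx":0,"wy":0,"wz":0,"gripper":1},{"x":-3.4,"y":-4.7,"z":0,"wx":0,"wy":0,"wz":0,"gripper":1},{"x":-3.4,"y":-4.7,"z":0,"wx":0,"wy":0,"wz":0,"gripper":1},{"x":-3.4,"y":-4.7,"z":0,"wx":0,"wy":0,"wz":0,"gripper":1},{"x":-3.4,"y":-4.7,"z":0,"wx":0,"wy":0,"wz":0,"gripper":1}]'

```text
t: 1.1
eef_pos: [0.3826, 0.376, 0.2309]
tcp_rot: [0.048, -3.141, 0.0]
contact_force: [0.1, -0.2, -0.7]
finger_gap: 0.0004
grasp_force: 0.0
```

Run:
```python
from h import *
s=readout.sense();print(s["eef_pos"],s["tcp_rot"],s["finger_gap"],tool(s,[.541,.1715,.18]))
M=R.from_rotvec(s["tcp_rot"]).as_matrix();print(M.round(3))
```

```text
[0.38262393 0.37601931 0.23091999] [ 4.84100564e-02 -3.14086219e+00  3.58475246e-04] 0.00038176953277616017 [-15.20162086 -20.92917606   5.09117445]
[[-1.    -0.031 -0.   ]
 [-0.031  1.    -0.   ]
 [ 0.    -0.    -1.   ]]
```

Request:
step_arm --rows '[{"x":-3.0,"y":-4.2,"z":0,"wx":0,"wy":0,"wz":0,"gripper":1},{"x":-3.0,"y":-4.2,"z":0,"wx":0,"wy":0,"wz":0,"gripper":1},{"x":-3.0,"y":-4.2,"z":1,"wx":0,"wy":0,"wz":0,"gripper":1},{"x":-3.0,"y":-4.2,"z":1,"wx":0,"wy":0,"wz":0,"gripper":1},{"x":-3.2,"y":-4.1,"z":1,"wx":0,"wy":0,"wz":0,"gripper":1},{"x":0,"y":0,"z":1,"wx":0,"wy":0,"wz":0,"gripper":1},{"x":0,"y":0,"z":1,"wx":0,"wy":0,"wz":0,"gripper":1},{"x":0,"y":0,"z":0,"wx":0,"wy":0,"wz":0,"gripper":1}]'

```text
t: 2.1
eef_pos: [0.5387, 0.1745, 0.1798]
tcp_rot: [0.051, -3.138, 0.0]
contact_force: [0.7, 0.7, -0.9]
finger_gap: 0.0003
grasp_force: 0.0
```

Run:
```python
from h import *
s=readout.sense();print(s["eef_pos"],s["tcp_rot"])
im=eyes.capture("wrist");cv2.imwrite("pics/w1.png",im[:,:,::-1]);np.save("s1.npy",s,allow_pickle=True)
```

```text
[0.53872056 0.17447403 0.17982569] [ 5.05620876e-02 -3.13812439e+00  1.78128473e-04]
```

View pics/w1.png

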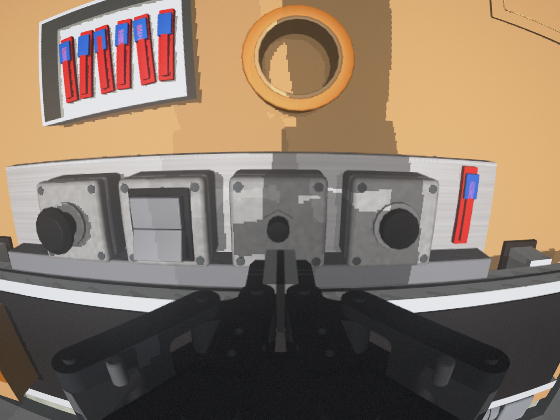

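The wrist view shows the mushroom (56,230), rocker (hinge line about (157,229)), breaker stem (278,228) and start cap (400,228). The fingertips are just beyond the breaker.

Run:
```python
from h import *
s=np.load("s1.npy",allow_pickle=True).item()
g=cv2.cvtColor(cv2.imread("pics/w1.png"),6)
for nm,(u,v),z,h in [("start",(400,228),.109,26),("breaker",(278,228),.109,17)]:
    m=(g[v-h:v+h,u-h:u+h]<50).astype(np.uint8)
    n,l,st,c=cv2.connectedComponentsWithStats(m);i=l[h,h];uc,vc=c[i]+[u-h,v-h]
    p=on("wrist",uc,vc,z,s);print(nm,st[i],uc,vc,p.round(4),tool(s,p).round(2))
p=on("wrist",157,229,.106,s);print("hinge",p.round(4),tool(s,p).round(2))
for q in [(133,229),(182,233),(137,196),(178,196)]:print(q,on("wrist",*q,.106,s).round(4))
```

```text
start [   0    0   52   52 2479] 400.4941508672852 227.47640177490925 [0.5388 0.262  0.109 ] [-0.32  8.75  7.08]
breaker [  0   0  34  34 935] 277.08235294117645 227.1668449197861 [0.5409 0.1729 0.109 ] [-0.24 -0.16  7.08]
hinge [0.5468 0.0846 0.106 ] [-0.54 -9.01  7.38]
(133, 229) [0.5477 0.0645 0.106 ]
(182, 233) [0.5489 0.1041 0.106 ]
(137, 196) [0.5222 0.0703 0.106 ]
(178, 196) [0.5215 0.1026 0.106 ]
```

Request:
step_arm --rows '[{"x":-0.2,"y":-0.2,"z":2,"wx":0,"wy":0,"wz":0,"gripper":1},{"x":0,"y":0,"z":2,"wx":0,"wy":0,"wz":0,"gripper":1},{"x":0,"y":0,"z":2,"wx":0,"wy":0,"wz":0,"gripper":1},{"x":0,"y":0,"z":0.5,"wx":0,"wy":0,"wz":0,"gripper":1},{"x":0,"y":0,"z":0.4,"wx":0,"wy":0,"wz":0,"gripper":1},{"x":0,"y":0,"z":0.4,"wx":0,"wy":0,"wz":0,"gripper":1},{"x":0,"y":0,"z":0.3,"wx":0,"wy":0,"wz":0,"gripper":1},{"x":0,"y":0,"z":0,"wx":0,"wy":0,"wz":0,"gripper":1}]'

```text
t: 3.15
eef_pos: [0.5429, 0.1716, 0.106]
tcp_rot: [-0.048, 3.14, 0.0]
contact_force: [-0.8, -0.4, 2.3]
finger_gap: -0.0001
grasp_force: 1.4
```

Request:
step_arm --rows '[{"x":0,"y":0,"z":0.2,"wx":0,"wy":0,"wz":0,"gripper":1},{"x":0,"y":0,"z":0.1,"wx":0,"wy":0,"wz":0,"gripper":1},{"x":0,"y":0,"z":0.1,"wx":0,"wy":0,"wz":0,"gripper":1},{"x":0,"y":0,"z":0.1,"wx":0,"wy":0,"wz":0,"gripper":1},{"x":0,"y":0,"z":0.1,"wx":0,"wy":0,"wz":0,"gripper":1},{"x":0,"y":0,"z":0,"wx":0,"wy":0,"wz":0,"gripper":1},{"x":0,"y":0,"z":0,"wx":0,"wy":0,"wz":0,"gripper":1},{"x":0,"y":0,"z":0,"wx":0,"wy":0,"wz":0,"gripper":1}]'

```text
t: 4.15
eef_pos: [0.543, 0.1717, 0.102]
tcp_rot: [-0.049, 3.141, -0.0]
contact_force: [-5.1, -1.6, 13.5]
finger_gap: 0.0004
grasp_force: 7.0
```

Request:
step_arm --rows '[{"x":0,"y":0,"z":-1.5,"wx":0,"wy":0,"wz":0,"gripper":1},{"x":0,"y":0,"z":-2,"wx":0,"wy":0,"wz":0,"gripper":1},{"x":-0.4,"y":-3,"z":0,"wx":0,"wy":0,"wz":0,"gripper":1},{"x":-0.4,"y":-3,"z":0,"wx":0,"wy":0,"wz":0,"gripper":1},{"x":-0.5,"y":-2.9,"z":0,"wx":0,"wy":0,"wz":0,"gripper":1},{"x":0,"y":0,"z":0,"wx":0,"wy":0,"wz":0,"gripper":1},{"x":0,"y":0,"z":0,"wx":0,"wy":0,"wz":0,"gripper":1},{"x":0,"y":0,"z":0,"wx":0,"wy":0,"wz":0,"gripper":1}]'

```text
t: 5.15
eef_pos: [0.5579, 0.0839, 0.1344]
tcp_rot: [0.05, -3.141, -0.0]
contact_force: [-0.2, 0.1, -0.4]
finger_gap: -0.0002
grasp_force: 0.0
```

Run:
```python
from h import *
s=readout.sense();print(s["eef_pos"],tool(s,[.5585,.083,.106]))
im=eyes.capture("wrist");cv2.imwrite("pics/w2.png",im[:,:,::-1]);np.save("s2.npy",s,allow_pickle=True)
```

```text
[0.55792535 0.08389762 0.13441303] [-0.05469259 -0.0921351   2.84128207]
```

View pics/w2.png

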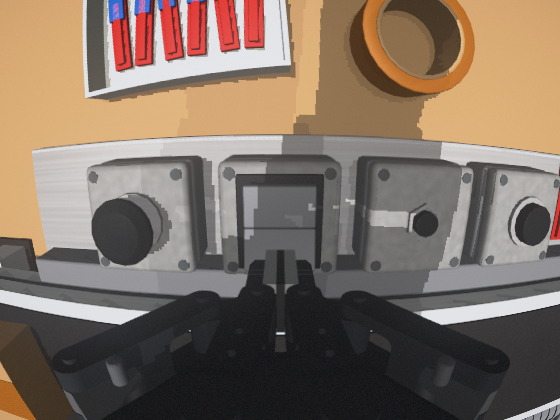

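The breaker stem (425,223) now sits low in its nut. The rocker hinge is at (280,229), and the fingers are above the far half.

Run:
```python
from h import *
s=np.load("s2.npy",allow_pickle=True).item()
for q,z in [((280,229),.106),((280,186),.106),((280,175),.099),((425,222),.102)]:print(q,on("wrist",*q,z,s).round(4))
```

```text
(280, 229) [0.5473 0.084  0.106 ]
(280, 186) [0.5232 0.0832 0.106 ]
(280, 175) [0.5184 0.0831 0.099 ]
(425, 222) [0.5422 0.1712 0.102 ]
```

Request:
step_arm --rows '[{"x":-0.2,"y":0,"z":1.2,"wx":0,"wy":0,"wz":0,"gripper":1},{"x":0,"y":0,"z":0.6,"wx":0,"wy":0,"wz":0,"gripper":1},{"x":0,"y":0,"z":0.3,"wx":0,"wy":0,"wz":0,"gripper":1},{"x":0,"y":0,"z":0.3,"wx":0,"wy":0,"wz":0,"gripper":1},{"x":0,"y":0,"z":0.2,"wx":0,"wy":0,"wz":0,"gripper":1},{"x":0,"y":0,"z":0.2,"wx":0,"wy":0,"wz":0,"gripper":1},{"x":0,"y":0,"z":0.1,"wx":0,"wy":0,"wz":0,"gripper":1},{"x":0,"y":0,"z":0,"wx":0,"wy":0,"wz":0,"gripper":1}]'

```text
t: 6.2
eef_pos: [0.5605, 0.0833, 0.1061]
tcp_rot: [-0.048, 3.141, 0.001]
contact_force: [-1.2, 1.3, 4.8]
finger_gap: 0.0001
grasp_force: 2.5
```

Request:
step_arm --rows '[{"x":0,"y":0,"z":0.1,"wx":0,"wy":0,"wz":0,"gripper":1},{"x":0,"y":0,"z":0.1,"wx":0,"wy":0,"wz":0,"gripper":1},{"x":0,"y":0,"z":0,"wx":0,"wy":0,"wz":0,"gripper":1},{"x":0,"y":0,"z":0,"wx":0,"wy":0,"wz":0,"gripper":1},{"x":0,"y":0,"z":0,"wx":0,"wy":0,"wz":0,"gripper":1},{"x":0,"y":0,"z":0,"wx":0,"wy":0,"wz":0,"gripper":1},{"x":0,"y":0,"z":0,"wx":0,"wy":0,"wz":0,"gripper":1},{"x":0,"y":0,"z":0,"wx":0,"wy":0,"wz":0,"gripper":1}]'

```text
t: 7.2
eef_pos: [0.5605, 0.0833, 0.1059]
tcp_rot: [0.048, -3.141, -0.0]
contact_force: [-6.2, 1.3, 13.3]
finger_gap: -0.0003
grasp_force: 6.6
```

Request:
step_arm --rows '[{"x":0,"y":0,"z":-1.5,"wx":0,"wy":0,"wz":0,"gripper":1},{"x":0,"y":0,"z":-2,"wx":0,"wy":0,"wz":0,"gripper":1},{"x":0.4,"y":4.5,"z":0,"wx":0,"wy":0,"wz":0,"gripper":1},{"x":0.4,"y":4.5,"z":0,"wx":0,"wy":0,"wz":0,"gripper":1},{"x":0.4,"y":4.5,"z":0,"wx":0,"wy":0,"wz":0,"gripper":1},{"x":0.4,"y":4.4,"z":0,"wx":0,"wy":0,"wz":0,"gripper":1},{"x":0,"y":0,"z":0,"wx":0,"wy":0,"wz":0,"gripper":1},{"x":0,"y":0,"z":0,"wx":0,"wy":0,"wz":0,"gripper":1}]'

```text
t: 8.2
eef_pos: [0.5389, 0.2611, 0.1388]
tcp_rot: [-0.049, 3.14, -0.001]
contact_force: [-0.6, 0.5, 0.4]
finger_gap: 0.0
grasp_force: 0.0
```

Run:
```python
from h import *
s=readout.sense();print(s["eef_pos"],tool(s,[.539,.2615,.103]))
im=eyes.capture("wrist");cv2.imwrite("pics/w3.png",im[:,:,::-1]);np.save("s3.npy",s,allow_pickle=True)
```

```text
[0.53891728 0.26114838 0.13877495] [-0.00670706  0.03644677  3.57748585]
```

View pics/w3.png

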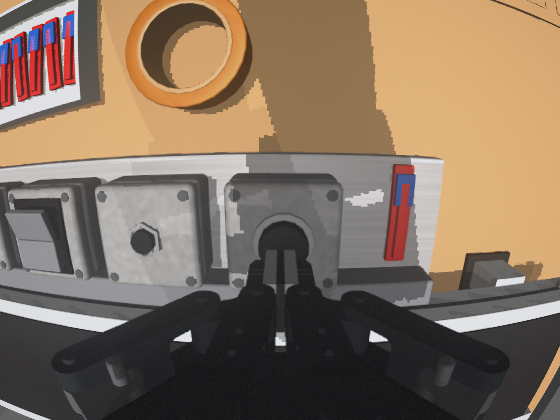

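The rocker's near half (35,227) is now raised, so the mains is on. The breaker (143,240) is home, and the fingers are over the start cap (281,238).

Request:
step_arm --rows '[{"x":0,"y":0,"z":2,"wx":0,"wy":0,"wz":0,"gripper":1},{"x":0,"y":0,"z":0.7,"wx":0,"wy":0,"wz":0,"gripper":1},{"x":0,"y":0,"z":0.3,"wx":0,"wy":0,"wz":0,"gripper":1},{"x":0,"y":0,"z":0.3,"wx":0,"wy":0,"wz":0,"gripper":1},{"x":0,"y":0,"z":0.3,"wx":0,"wy":0,"wz":0,"gripper":1},{"x":0,"y":0,"z":0.1,"wx":0,"wy":0,"wz":0,"gripper":1},{"x":0,"y":0,"z":0,"wx":0,"wy":0,"wz":0,"gripper":1},{"x":0,"y":0,"z":0,"wx":0,"wy":0,"wz":0,"gripper":1}]'

```text
t: 9.25
eef_pos: [0.5389, 0.2612, 0.103]
tcp_rot: [-0.049, 3.141, -0.002]
contact_force: [-4.7, -3.2, 8.6]
finger_gap: 0.0003
grasp_force: 4.2
```

Request:
step_arm --rows '[{"x":0,"y":0,"z":0.1,"wx":0,"wy":0,"wz":0,"gripper":1},{"x":0,"y":0,"z":0,"wx":0,"wy":0,"wz":0,"gripper":1},{"x":0,"y":0,"z":0,"wx":0,"wy":0,"wz":0,"gripper":1},{"x":0,"y":0,"z":-1,"wx":0,"wy":0,"wz":0,"gripper":1},{"x":0,"y":0,"z":-2,"wx":0,"wy":0,"wz":0,"gripper":1},{"x":0,"y":0,"z":-3,"wx":0,"wy":0,"wz":0,"gripper":1},{"x":0,"y":0,"z":-2,"wx":0,"wy":0,"wz":0,"gripper":1},{"x":0,"y":0,"z":0,"wx":0,"wy":0,"wz":0,"gripper":1}]'

```text
t: 10.25
eef_pos: [0.54, 0.2621, 0.183]
tcp_rot: [-0.048, 3.136, 0.002]
contact_force: [0.1, 0.7, 0.1]
finger_gap: 0.0001
grasp_force: 0.0
```

Run:
```python
from h import *
s=readout.sense();print(s["eef_pos"],s["contact_force"])
cv2.imwrite("pics/w4.png",eyes.capture("wrist")[:,:,::-1])
```

```text
[0.54002    0.2620688  0.18295555] [0.08809854 0.66254237 0.09820593]
```

View pics/w4.png

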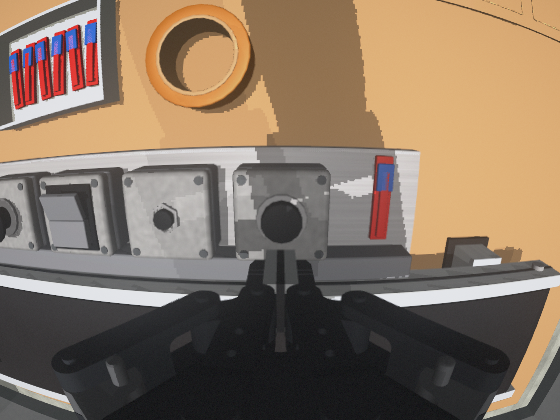

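The start cap (282,220) is out again, the rocker (68,220) is on and the breaker (164,218) is home. The clip and tape are undisturbed, and the arm is clear.

```bash
python3 -c "
from station import robot
print(robot.job_done())"
```

```text
the job is handed in; nothing more can be done
None
```

The job is handed in: I pushed the breaker home, switched the mains on, then pressed start and let it come back out, without touching the stop button, clip, tray or tape; the hand-in gave no verdict.

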